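# Set out the stamping place on the ward desk

### The arm

A 7-joint arm with a two-finger parallel gripper is mounted at the origin on the work surface. World frame = base frame: x ahead of the robot, y to its left, z up, the work surface at z = 0. Lengths are in m, angles in rad, forces in N, time in s.
With the tool pointing down it reaches from about 0.425 to 0.825 m from the base axis. Payload 3.6 kg.
Tool frame: the origin (TCP) lies between the finger pads; the fingertips stand 22 mm ahead of it and the grasp point (between the pads) lies 3 mm ahead of it (r.nose_length is the z of the fingertips in the tool frame, in m); z points along the fingers, y is the line along which they close (so a half turn about z gives the same grasp; the last joint's range is limited). The gripper opens to 85 mm and grips with 20 to 120 N. Pads are 22 mm wide; open, the fingers measure 114 mm over their backs; the gripper's body (76 mm by 85 mm) begins 54 mm behind the grasp point. The pads swing forward as they close: fully open they stand 13 mm farther back than shut.
Start: joints at [1.238, 0.615, -0.013, 1.423, 0.008, 1.103, -0.04], TCP at [0.196, -0.62, 0.253] pointing down, gripper open.
Joint ranges: [-3.12, 3.12], [-0.3, 2.06], [-1.34, 1.32], [0.26, 2.42], [-1.36, 4.5], [0.01, 1.98], [-2.84, 2.84]. Speed limits (rad/s): [2.79, 2.79, 3.14, 3.14, 3.14, 3.14, 3.14].

### API

Orientations are given as [roll, pitch, yaw] about the fixed x, y, z axes, in that order (R = Rz(yaw) Ry(pitch) Rx(roll)).
In Python, from station import r gives the robot as it stands. The module is installed in compiled form; this text tells all that it offers.
- The arm moves only by the tool carry_out, never from a script. Its argument "increments" is a list that holds one entry, the list of rows, each a list of 7 numbers: the turn, a rotation vector about the tool's x, y, z each as a share of 45 degrees, from -1 to 1, then the shift along the tool's x, y, z each as a share of 0.4 m, from -1 to 1, then the closure, from -1 (fully open) to 1 (shut). A call has 1 to 8 rows; each row is the pose to reach, as a shift and turn from the pose commanded when the call began, along the tool's axes at that moment; what a row does not reach only later rows make up. A row lasts 1/10 s, in which the tool goes at most 50 mm and 8.59 degrees, less where a joint would pass 70% of its speed; a pose out of reach is approached as far as the arm can. A call with a number of a shift or a turn outside -1 to 1 is refused whole. A call with a gripper value outside its range is refused whole. The fingers move at their own pace and stop on an object; "squeeze" is the grip in N (left out, the last holds). Time passes only in rows, so rows that repeat a pose let the fingers close. It gives the time, the measured TCP pose, the force, the opening and the grip force at its end, in the units of the state.
- r.get_state(): the state, without advancing time (a new reading comes with each control period).
- r.get_image(name): name is "scene" or "top"; returns a dict with "color" (480x640x3 uint8, red, green, blue), "fx", "fy", "cx", "cy" (pixels), "camera_from_world" (4x4, takes a point from world to camera coordinates). Camera axes: x right, y down, z forward; pixel columns grow to the right and rows downward; lengths in m; the calibration is good to about 2 mm. A picture is of the moment at which its call begins. There is no depth.
- r.finish_job(): hands the job in; it is judged then, once.
The state is a dict: "time_s": time; "joint_positions": joint angles; "qd": joint speeds; "joint_efforts": joint torques, N m; "eef_pos": TCP position; "ee_rot": TCP orientation; "ft_force": force on the tool from outside, world axes, zero at the start; "moment": the same for the moment, N m; "grip_width": opening from 0.0 (shut) to 1.0 (fully open); "grasp_force": force on a finger pad.
Only numpy, scipy, OpenCV 4.12 (cv2) and the standard library are available. Lean on these libraries where they do the work, as an engineer would, in place of code of your own. Each camera call takes 0.05 s, during which the arm holds its last target. There are 200 camera calls.

### The job

Clear the four things off the blue folder and set out the stamping place: the ink pad flat on the desk midway between the slip pad and the bell, the rubber stamp standing upright in the middle of the ink pad, and the paperweight upright in the middle of the slip pad. Stand the stapler on its foot on the desk beside the slip pad on the side away from the folder, level with the pad's middle, pointing the same way as the pad's short edges, with a gap of about 3 cm between the stapler and the pad. Leave the mug and the mouse where they are.

Things in the scene. Friction and masses are not known exactly. Their poses are not given: they have to be found in the camera images.
- slip_pad: Pad of white ruled slips lying flat, fixed to the desk. 105 mm (its x) by 148 mm (its y), 12 mm thick; origin at the centre of its underside, on the desk. x runs along its short edges, towards the bell; grey binding strip along the edge at +x. It lies on the other half of the desk (left or right of the robot) from the folder.
- bell: Round steel desk call bell with a black foot, fixed to the desk, 72 mm in diameter, 46 mm high; origin at the centre of its underside. It stands 230 mm from the slip pad's centre (centre to centre), on the pad's +x axis, so beyond the pad's bound long edge and farther from the robot.
- folder: Flat blue document folder, fixed to the desk, 310 mm (its x) by 240 mm (its y), 8 mm thick; origin at the centre of its underside. The four loose things lie on it at the start, at about 75 mm either way along its x and 65 mm either way along its y, in any order.
- ink_pad: Loose grey stamp-ink pad, a flat box 70 mm (x) by 50 mm (y), 18 mm high in all: grey base 14 mm high, with a dark felt 62 by 42 mm and 4 mm high on top, flat and dry. About 80 g. Origin at the centre of its underside, z up. Easily gripped across its 50 mm.
- stamp: Loose rubber stamp standing on its foot: rectangular wooden foot 44 mm (x) by 22 mm (y), 18 mm high, with a round dark wooden handle up to 22 mm in diameter rising from it to 60 mm in all (thickest from 36 to 54 mm). About 50 g. Origin at the centre of the foot's underside, z up along the handle.
- stapler: Loose black desk stapler standing upright, 130 mm long (x), 36 mm wide at the foot (y; foot 9 mm high), 48 mm high; its upper arm, from 30 to 48 mm high, is 28 mm wide. About 200 g. Origin at the centre of the foot's underside, z up. Either end may point forward.
- paperweight: Loose round steel paperweight: disc 56 mm in diameter and 20 mm high, with a small round knob 20 mm in diameter on a thin neck, its top at 40 mm (knob from 26 to 40 mm). About 300 g. Origin at the centre of its underside, z up.
- mug: White mug, loose, 76 mm in diameter, 88 mm high, with a handle at its +y; to be left alone. Origin at the centre of its underside.
- mouse: Black cordless computer mouse, loose, 102 mm (x) by 58 mm (y), up to 36 mm high; to be left alone. Origin at the centre of its underside.

How it is judged:
At the end, for the whole second after the job is handed in: Ink pad on the desk, under 15 mm off the pad-bell line, under 130 mm from both centres; stamp on it within 12 mm; paperweight on slip pad within 15 mm; stapler away from folder, gap 15 to 45 mm, level within 15 mm, parallel within 0.2 rad; all upright, at rest; mug and mouse left (y of ink_pad in the frame of slip_pad between -0.015 and 0.015 m and horizontal distance between ink_pad and slip_pad below 0.13 m and horizontal distance between ink_pad and bell below 0.13 m and height (world z) of each of ink_pad, stapler below 0.004 m and horizontal distance between stamp and ink_pad below 0.012 m and z of stamp in the frame of ink_pad between 0.014 and 0.022 m and horizontal distance between paperweight and slip_pad below 0.015 m and z of paperweight in the frame of slip_pad between 0.008 and 0.016 m and x of stapler in the frame of slip_pad between -0.015 and 0.015 m and angle between the x axis of stapler and the x axis of slip_pad, either way round below 0.2 rad and ((y of folder in the frame of slip_pad above 0 m and y of stapler in the frame of slip_pad between -0.137 and -0.107 m) or (y of folder in the frame of slip_pad below 0 m and y of stapler in the frame of slip_pad between 0.107 and 0.137 m)) and angle between each of ink_pad, stamp, stapler, paperweight's own z axis and vertical below 0.1 rad and linear speed of each of ink_pad, stamp, stapler, paperweight below 0.02 m/s and angular speed of each of ink_pad, stamp, stapler, paperweight below 0.2 rad/s); the robot touches nothing.
It fails at once if the mug is moved more than 20 mm or tipped (distance of mug from where it was at the start of the episode above 0.02 m or angle between mug's own z axis and vertical above 0.3 rad).
It fails at once if the mouse is moved more than 20 mm or tipped (distance of mouse from where it was at the start of the episode above 0.02 m or angle between mouse's own z axis and vertical above 0.3 rad).
It also fails if it takes over 138 s, if anything falls off the work surface, if the arm or the gripper's body presses on something with over 40 N, if the wrist force passes 120 N, or if a joint passes its speed limit or range.

## Working session

There is one attempt and no reset: what is moved stays moved. The work goes in short steps, Python scripts to look and compute and a tool call to move; the robot and the scene stay as the last step left them, time stands still between calls to the robot, and variables do not carry over. Pictures are saved under pics/ and viewed, at most 16 in all, crops included, and the job is handed in when it is done.

Besides the shell and the picture viewer there is one more tool, called after "Call:" as name(argument=value, ...), one argument or row to a line, values as JSON. carry_out: Moves the arm, as the interface text tells. Its arguments: {"type":"object","properties":{"increments":{"type":"array","items":{"type":"array","items":{"type":"array","items":{"type":"number"}}}},"squeeze":{"type":"number"}},"required":["increments"]}

```bash
mkdir -p pics
python3 - <<'E'
from station import r
import cv2
for n in("top","scene"):
    d=r.get_image(n);cv2.imwrite(f"pics/{n}0.png",d["color"][:,:,::-1]);print(n,d["fx"],d["fy"],d["cx"],d["cy"],d["camera_from_world"].round(4).tolist())
print(r.get_state(),r.nose_length)
E
```

```text
top 491.1103101697478 491.1103101697478 316.8571801421645 245.28269203080256 [[-0.0231, -0.9996, -0.0159, 0.0006], [-0.984, 0.0256, -0.1761, 0.5855], [0.1764, 0.0116, -0.9842, 0.8284], [0.0, 0.0, 0.0, 1.0]]
scene 612.6871458222433 612.6871458222433 312.2162144898407 249.6811738765876 [[-0.5012, 0.8653, 0.0017, 0.3029], [0.5094, 0.2966, -0.8078, -0.2678], [-0.6995, -0.404, -0.5894, 1.7674], [0.0, 0.0, 0.0, 1.0]]
{'time_s': 0.1, 'joint_positions': array([ 1.23753587,  0.61585133, -0.01260324,  1.42474208,  0.00808268,
        1.10341205, -0.04036814]), 'qd': array([ 0.0018727 , -0.00011607, -0.00290142, -0.00328199,  0.00124977,
        0.00295195,  0.00166081]), 'joint_efforts': array([ 1.35793129e-03, -4.70379353e+01,  2.60282205e-01, -1.71570665e+01,
        1.01159775e-02,  5.86668175e-03,  1.34683501e-05]), 'eef_pos': array([ 0.19609756, -0.61904288,  0.25223412]), 'ee_rot': array([-3.13922972e+00,  2.23783354e-05,  3.06839181e-01]), 'ft_force': array([-0.41340521, -0.39538138,  0.00795852]), 'moment': array([-0.03767658, -0.04796395, -0.0147636 ]), 'grasp_force': 0.0, 'grip_width': 1.0017671727910704} 0.022
```

View pics/top0.png

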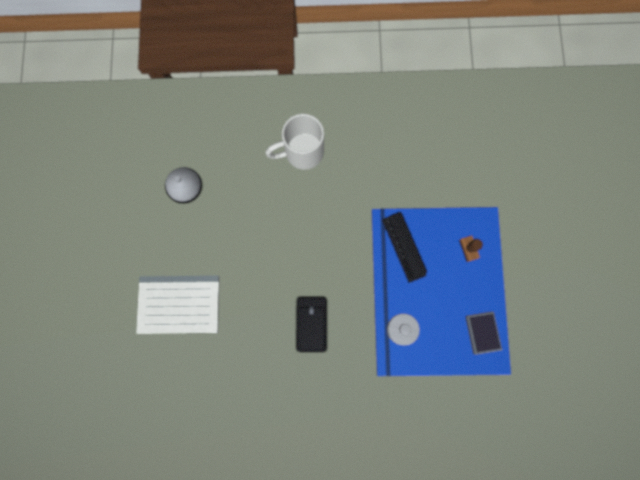

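View pics/scene0.png

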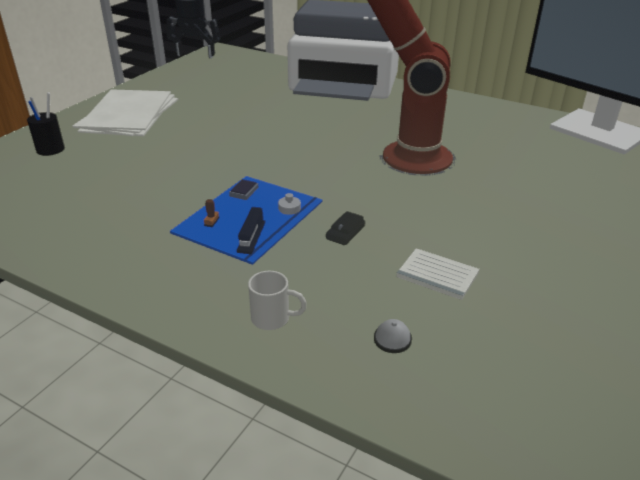

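Top view: bell at about (183,185), slip pad (138-218, 277-333), folder on the right with stapler (405,247), stamp (472,248), paperweight (403,330) and ink pad (484,333). Mug (303,141) and mouse (311,324) lie between them. I'll enlarge.

Run:
```python
import cv2,numpy as np
a=cv2.imread("pics/top0.png")
f=lambda x0,y0,w,h,s:cv2.resize(a[y0:y0+h,x0:x0+w],None,fx=s,fy=s,interpolation=cv2.INTER_CUBIC)
c=f(370,200,145,145+35,3.3)
def grid(im,x0,y0,s):
    for x in range((x0//20+1)*20,x0+int(im.shape[1]/s),20):
        cv2.putText(im,str(x),(int((x-x0)*s)-10,8),0,.35,(0,255,255));cv2.line(im,(int((x-x0+.5)*s),10),(int((x-x0+.5)*s),16),(0,255,255))
    for y in range((y0//20+1)*20,y0+int(im.shape[0]/s),20):
        cv2.putText(im,str(y),(0,int((y-y0)*s)+4),0,.35,(0,255,255));cv2.line(im,(24,int((y-y0+.5)*s)),(30,int((y-y0+.5)*s)),(0,255,255))
    return im
c=f(370,200,145,150,4);cv2.imwrite("pics/c1.png",grid(c,370,200,4))
c=f(125,160,105,180,3.3);
c2=f(260,100,80,180,3.3)
c2=f(260,105,80,180,3.3)
cv2.imwrite("pics/c2.png",np.hstack([grid(c,125,160,3.3),grid(c2,260,105,3.3)]))
```

```text
(no output)
```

View pics/c1.png

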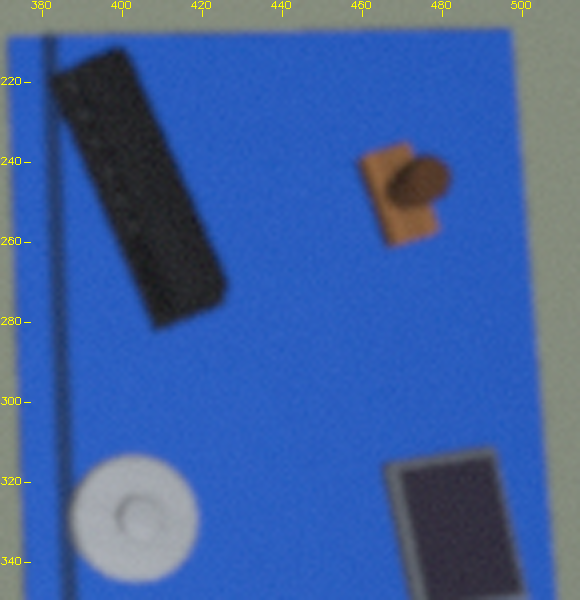

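View pics/c2.png

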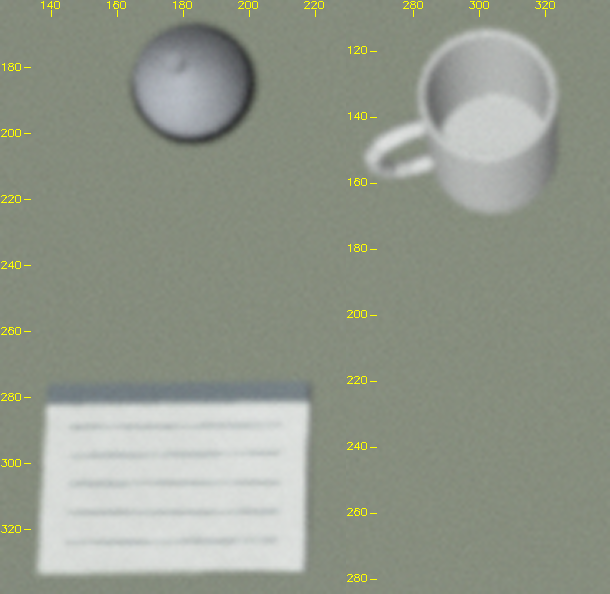

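Slip-pad top corners are at about (139.2,276.7), (219.2,275.5), (216.8,333.0), (136.5,333.6), and the bell is centred at (183.5,184.5). For the loose things I'll fit projected silhouettes to non-blue masks.

```bash
cat > h.py <<'E'
import numpy as np,cv2
from scipy.optimize import minimize
from scipy.spatial.transform import Rotation as Ro
from station import r
def cam(n="top"):
    d=r.get_image(n);return d
def proj(d,P):
    P=np.atleast_2d(P);M=d["camera_from_world"];q=P@M[:3,:3].T+M[:3,3]
    return np.c_[d["fx"]*q[:,0]/q[:,2]+d["cx"],d["fy"]*q[:,1]/q[:,2]+d["cy"]]
def back(d,uv,z):
    M=d["camera_from_world"];R=M[:3,:3];C=-R.T@M[:3,3]
    v=R.T@np.array([(uv[0]-d["cx"])/d["fx"],(uv[1]-d["cy"])/d["fy"],1]);return (C+v*(z-C[2])/v[2])[:2]
def box(lx,ly,z0,z1):return np.array([[a*lx/2,b*ly/2,z] for a in(-1,1) for b in(-1,1) for z in(z0,z1)])
def cyl(D,z0,z1):
    t=np.arange(0,6.28,.2);return np.array([[D/2*np.cos(a),D/2*np.sin(a),z] for a in t for z in(z0,z1)])
MOD=dict(ink=[box(.07,.05,0,.014),box(.062,.042,.014,.018)],stamp=[box(.044,.022,0,.018),cyl(.014,.018,.036),cyl(.022,.036,.054),cyl(.016,.054,.06)],
 stapler=[box(.13,.036,0,.009),box(.13,.028,.009,.048)],pw=[cyl(.056,0,.02),cyl(.02,.026,.04)])
S=4
def render(d,name,x,y,yaw,z,o,sh):
    im=np.zeros(sh,np.uint8);c,s=np.cos(yaw),np.sin(yaw)
    for B in MOD[name]:
        W=np.c_[x+c*B[:,0]-s*B[:,1],y+s*B[:,0]+c*B[:,1],z+B[:,2]]
        p=((proj(d,W)-o+.5)*S*16-8).astype(np.int32)
        cv2.fillConvexPoly(im,cv2.convexHull(p),255,shift=4)
    return im
def fit(d,name,mask,o,g,z):
    m=cv2.GaussianBlur(mask,(0,0),3).astype(float)
    f=lambda p:np.abs(cv2.GaussianBlur(render(d,name,*p,z,o,mask.shape),(0,0),3)-m).sum()/255/S/S
    best=None
    for dy in((-.25,0,.25) if name!="pw" else (0,)):
        b=minimize(f,[g[0],g[1],g[2]+dy],method="Nelder-Mead",options=dict(initial_simplex=np.array(g)+[[0,0,dy],[.008,0,dy],[0,.008,dy],[0,0,dy+.15]]))
        if best is None or b.fun<best.fun:best=b
    return best.x,best.fun,mask.sum()/255/S/S
def plan(*targets):
    "targets: (x,y,z,yaw) tool down; prints shares in present tool axes"
    s=r.get_state();R=Ro.from_euler("xyz",s["ee_rot"])
    for x,y,z,yaw in targets:
        T=Ro.from_euler("xyz",[np.pi,0,yaw]);t=(R.inv()*T).as_rotvec()/(np.pi/4)
        print(np.r_[t,R.inv().apply(np.array([x,y,z])-s["eef_pos"])/.4].round(4).tolist())
def st():
    s=r.get_state();print(round(s["time_s"],2),s["eef_pos"].round(4),s["ee_rot"].round(3),"F",s["ft_force"].round(1),"w",round(s["grip_width"]*85,1),"g",round(s["grasp_force"],1),s["joint_positions"].round(2))
E
python3 - <<'E'
from h import *
d=cam()
c=[back(d,p,.012) for p in((139.2,276.7),(219.2,275.5),(216.8,333.),(136.5,333.6))]
for i in range(4):print(c[i].round(4),np.linalg.norm(c[i]-c[i-1]).round(4))
pc=np.mean(c,0);ax=(c[0]+c[1]-c[2]-c[3]);ax/=np.linalg.norm(ax);ay=c[0]+c[3]-c[1]-c[2];print("pad",pc,np.arctan2(*ax[::-1]),np.arctan2(ay[1],ay[0])-np.pi/2)
b=back(d,(183.5,186),.012);print("bell",b,"from pad",pc+.23*ax,proj(d,[[*(pc+.23*ax),.0],[*(pc+.23*ax),.046]]))
print("mouse",back(d,(311,324),.02),"mug base",back(d,(304,153),0.0),"folder",[back(d,p,.008).round(3) for p in((372,209),(497,207.5),(510,374),(377,376))])
a=d["color"].astype(int)
for n,g,w in(("ink",(484,333),(460,305,50,55)),("stamp",(470,250),(455,230,35,40)),("stapler",(405,247),(382,207,50,80)),("pw",(403,330),(386,310,40,42))):
    x,y,W,H=w;cr=cv2.resize(d["color"][y:y+H,x:x+W],None,fx=S,fy=S,interpolation=cv2.INTER_CUBIC).astype(int)
    m=((cr[:,:,2]-cr[:,:,0]<85)).astype(np.uint8)*255
    nl,L,stt,_=cv2.connectedComponentsWithStats(m);k=1+stt[1:,4].argmax();m=((L==k)*255).astype(np.uint8)
    g0=back(d,g,.03);yw={"ink":.25,"stamp":.3,"stapler":.35,"pw":0}[n]
    p,e,A=fit(d,n,m,np.array([x,y]),[*g0,yw],.008);print(n,p.round(4),"err",round(e,1),"area",A,"polar",np.hypot(*p[:2]).round(3))
    cv2.imwrite(f"pics/m_{n}.png",np.hstack([m,render(d,n,*p,.008,np.array([x,y]),m.shape)]))
E
```

```text
[0.5417 0.3193] 0.1044
[0.5402 0.1697] 0.1496
[0.4349 0.1728] 0.1053
[0.4372 0.32  ] 0.1472
pad [0.48848376 0.24541954] -0.018193517748370705 -0.012871801738217448
bell [0.71514148 0.24067427] from pad [0.7184457  0.24123526] [[184.99765025 186.19103901]
 [178.06181163 178.90115606]]
mouse [0.44691132 0.00049542] mug base [0.77971178 0.00781955] folder [array([ 0.661, -0.12 ]), array([ 0.657, -0.357]), array([ 0.351, -0.353]), array([ 0.352, -0.116])]
ink [ 0.4248 -0.309   0.1259] err 50.0 area 1172.375 polar 0.525
stamp [ 0.5785 -0.2955  0.2542] err 15.5 area 440.8125 polar 0.65
stapler [ 0.5854 -0.1729  0.3564] err 396.3 area 1720.625 polar 0.61
pw [ 0.4341 -0.1643  0.0309] err 82.3 area 915.125 polar 0.464
```

Run:
```python
from h import *
d=cam()
tiles=[]
for n,w,g in(("ink",(460,305,50,55),[.4248,-.309,.2]),("stapler",(382,207,50,80),[.5854,-.1729,.38]),("pw",(386,310,40,42),[.434,-.164,0]),("stamp",(455,230,35,40),[.5785,-.2955,.2542])):
    x,y,W,H=w;c=cv2.resize(d["color"][y:y+H,x:x+W],None,fx=S,fy=S,interpolation=cv2.INTER_CUBIC);cr=c.astype(int)
    m={"stapler":cr[:,:,2]<75,"ink":cr[:,:,2]-cr[:,:,0]<70,"pw":cr[:,:,0]>90,"stamp":cr[:,:,2]-cr[:,:,0]<85}[n].astype(np.uint8)*255
    nl,L,stt,_=cv2.connectedComponentsWithStats(m);k=1+stt[1:,4].argmax();m=((L==k)*255).astype(np.uint8)
    p,e,A=fit(d,n,m,np.array([x,y]),g,.008);print(n,p.round(4),"err",round(e,1),"area",A)
    v=c[:,:,::-1].copy();
    cs,_=cv2.findContours(render(d,n,*p,.008,np.array([x,y]),m.shape),0,1);cv2.drawContours(v,cs,-1,(0,255,255),1)
    t=np.zeros((320,200,3),np.uint8);t[:v.shape[0],:v.shape[1]]=v;tiles.append(t)
cv2.imwrite("pics/ov.png",np.hstack(tiles))
```

```text
ink [ 0.4253 -0.3085  0.1248] err 89.9 area 1131.3125
stapler [ 0.5853 -0.1716  0.3652] err 342.3 area 1327.75
pw [ 0.4336 -0.165   0.0391] err 18.5 area 839.8125
stamp [ 0.5787 -0.2955  0.2609] err 16.2 area 440.5625
```

View pics/ov.png

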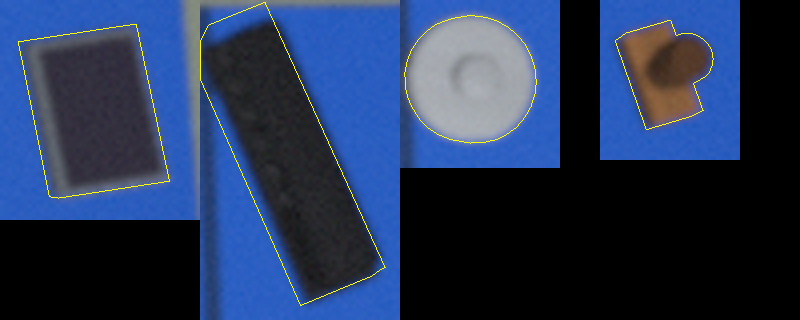

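Paperweight, stamp and ink pad fit well. The stapler's yaw and middle are good enough to grasp across its 28 mm arm. I'll start with the ink pad.

Run:
```python
from h import *
plan((.425,-.309,.12,.125),(.425,-.309,.06,.125))
```

```text
[-0.0021, 0.0002, 0.2316, 0.7796, -0.566, 0.3323]
[-0.0021, 0.0002, 0.2316, 0.7796, -0.5657, 0.4823]
```

Call:
carry_out(
  increments=[
    [[-0.002, 0, 0.2316, 0.78, -0.566, 0.332, -0.4], [-0.002, 0, 0.2316, 0.78, -0.566, 0.332, -0.4], [-0.002, 0, 0.2316, 0.78, -0.566, 0.332, -0.4], [-0.002, 0, 0.2316, 0.78, -0.566, 0.332, -0.4], [-0.002, 0, 0.2316, 0.78, -0.566, 0.332, -0.4], [-0.002, 0, 0.2316, 0.78, -0.566, 0.332, -0.4], [-0.002, 0, 0.2316, 0.78, -0.566, 0.332, -0.4], [-0.002, 0, 0.2316, 0.78, -0.566, 0.332, -0.4]],
  ],
  squeeze=40,
)

```text
time_s: 1.0
eef_pos: [0.422, -0.314, 0.1226]
ee_rot: [3.14, -0.001, 0.125]
ft_force: [0.3, -0.7, -0.1]
grip_width: 0.7
grasp_force: 0.0
```

Run:
```python
from h import *
st();plan((.425,-.309,.12,.125),(.425,-.309,.05,.125))
```

```text
1.0 [ 0.422  -0.314   0.1226] [ 3.14e+00 -1.00e-03  1.25e-01] F [ 0.3 -0.7 -0.1] w 59.5 g 0.0 [ 0.57  0.6   0.04  1.93 -0.03  0.61 -0.82]
[0.0025, -0.0009, -0.0006, 0.0089, -0.0115, 0.0064]
[0.0025, -0.0009, -0.0006, 0.0088, -0.0118, 0.1814]
```

Call:
carry_out(
  increments=[
    [[0, 0, 0, 0, 0, 0, -0.4], [0, 0, 0, 0, 0, 0, -0.4], [0, 0, 0, 0, 0, 0.1, -0.4], [0, 0, 0, 0, 0, 0.1, -0.4], [0, 0, 0, 0, 0, 0.1, -0.4]],
  ],
)

```text
time_s: 1.5
eef_pos: [0.4198, -0.3167, 0.0832]
ee_rot: [3.14, 0.001, 0.122]
ft_force: [-0.2, -0.3, 0.5]
grip_width: 0.697
grasp_force: 0.0
```

Run:
```python
from h import *
st();plan((.425,-.309,.05,.125),(.425,-.309,.03,.125))
d=cam("top");cv2.imwrite("pics/a.png",cv2.resize(d["color"][270:390,420:560,::-1],None,fx=3.3,fy=3.3))
d=cam("scene");cv2.imwrite("pics/b.png",cv2.resize(d["color"][120:270,160:330,::-1],None,fx=3.3,fy=3.3))
a=cv2.imread("pics/a.png");b=cv2.imread("pics/b.png");cv2.imwrite("pics/ab.png",b)
```

```text
1.5 [ 0.4198 -0.3167  0.0832] [3.14e+00 1.00e-03 1.22e-01] F [-0.2 -0.3  0.5] w 59.3 g 0.0 [ 0.58  0.66  0.03  1.95 -0.03  0.53 -0.81]
[0.0016, 0.0019, -0.0035, 0.0155, -0.0177, 0.0829]
[0.0016, 0.0019, -0.0035, 0.0156, -0.0178, 0.1329]
```

View pics/ab.png

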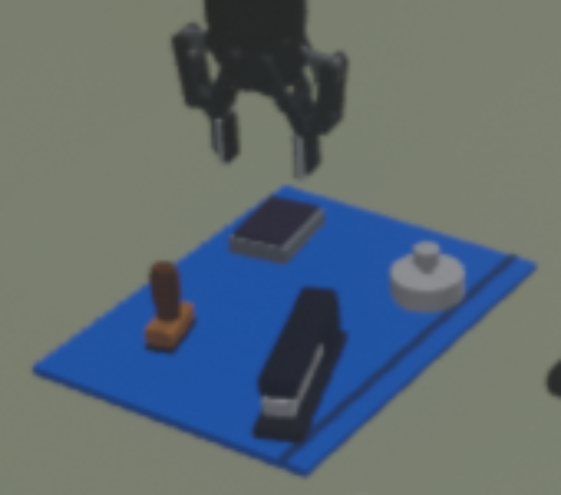

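Scene crop: the open gripper hovers above the ink pad at about (275,228), with the other three things undisturbed. I'll centre and lower to 50 mm.

Call:
carry_out(
  increments=[
    [[0.0016, 0.002, -0.0035, 0.0155, -0.0178, 0, -0.4], [0.0016, 0.002, -0.0035, 0.0155, -0.0178, 0.083, -0.4], [0.0016, 0.002, -0.0035, 0.0155, -0.0178, 0.083, -0.4], [0.0016, 0.002, -0.0035, 0.0155, -0.0178, 0.105, -0.4], [0.0016, 0.002, -0.0035, 0.0155, -0.0178, 0.105, -0.4], [0.0016, 0.002, -0.0035, 0.0155, -0.0178, 0.105, -0.4]],
  ],
)

```text
time_s: 2.2
eef_pos: [0.4267, -0.308, 0.0418]
ee_rot: [3.141, -0.003, 0.128]
ft_force: [-0.7, 0.5, 0.2]
grip_width: 0.699
grasp_force: 0.0
```

Run:
```python
from h import *
st();plan((.425,-.309,.033,.125),(.425,-.309,.03,.125))
```

```text
2.2 [ 0.4267 -0.308   0.0418] [ 3.141e+00 -3.000e-03  1.280e-01] F [-0.7  0.5  0.2] w 59.4 g 0.0 [ 0.57  0.74  0.02  1.97 -0.04  0.43 -0.82]
[0.0013, -0.0033, 0.0032, -0.0045, 0.002, 0.022]
[0.0013, -0.0033, 0.0032, -0.0045, 0.002, 0.0295]
```

Call:
carry_out(
  increments=[
    [[0, 0, 0, -0.004, 0.002, 0.012, -0.4], [0, 0, 0, -0.004, 0.002, 0.025, -0.4], [0, 0, 0, -0.004, 0.002, 0.025, -0.4]],
  ],
)

```text
time_s: 2.5
eef_pos: [0.4244, -0.3085, 0.0305]
ee_rot: [-3.141, -0.001, 0.127]
ft_force: [-0.4, -0.9, 0.6]
grip_width: 0.701
grasp_force: 0.0
```

Call:
carry_out(
  increments=[
    [[0, 0, 0, 0, 0, 0.005, -0.4], [0, 0, 0, 0, 0, 0.008, -0.4], [0, 0, 0, 0, 0, 0.008, -0.4]],
  ],
)

```text
time_s: 2.8
eef_pos: [0.4248, -0.3086, 0.0276]
ee_rot: [3.142, -0.001, 0.128]
ft_force: [0.3, -0.5, 0.9]
grip_width: 0.702
grasp_force: 0.0
```

No contact at a TCP height of 27.6 mm, so the tips do sit farther back when open. Closing here.

Call:
carry_out(
  increments=[
    [[0, 0, 0, 0, 0, 0, 0], [0, 0, 0, 0, 0, 0, 0.2], [0, 0, 0, 0, 0, 0, 0.2], [0, 0, 0, 0, 0, 0, 0.2], [0, 0, 0, 0, 0, 0, 0.2]],
  ],
  squeeze=40,
)

```text
time_s: 3.3
eef_pos: [0.425, -0.3088, 0.0281]
ee_rot: [3.141, -0.002, 0.128]
ft_force: [-0.7, -0.1, 3.8]
grip_width: 0.57
grasp_force: 42.7
```

Call:
carry_out(
  increments=[
    [[0, 0, 0, 0, 0, -0.05, 0.2], [0, 0, 0, 0, 0, -0.15, 0.2], [0, 0, 0, 0, 0, -0.25, 0.2], [0, 0, 0, 0, 0, -0.35, 0.2], [0, 0, 0, 0, 0, -0.35, 0.2], [0, 0, 0, 0, 0, -0.35, 0.2]],
  ],
)

```text
time_s: 3.9
eef_pos: [0.4247, -0.3086, 0.1683]
ee_rot: [3.141, -0.003, 0.128]
ft_force: [-0.1, -0.6, -2.4]
grip_width: 0.575
grasp_force: 42.3
```

Run:
```python
from h import *
st();plan((.425+.178*.6,.03,.166,-.016),(.603,.243,.166,-.016))
```

```text
3.9 [ 0.4247 -0.3086  0.1683] [ 3.141e+00 -3.000e-03  1.280e-01] F [-0.1 -0.6 -2.4] w 48.9 g 42.3 [ 0.56  0.53  0.04  1.89 -0.03  0.72 -0.82]
[0.001, -0.0035, 0.1831, 0.3736, -0.8056, 0.0058]
[0.001, -0.0035, 0.1831, 0.618, -1.311, 0.006]
```

Call:
carry_out(
  increments=[
    [[0, -0.003, 0.18, 0.3736, -0.8056, 0, 0.2], [0, -0.003, 0.18, 0.3736, -0.8056, 0, 0.2], [0, -0.003, 0.18, 0.3736, -0.8056, 0, 0.2], [0, -0.003, 0.18, 0.3736, -0.8056, 0, 0.2], [0, -0.003, 0.18, 0.3736, -0.8056, 0, 0.2], [0, -0.003, 0.18, 0.3736, -0.8056, 0, 0.2], [0, -0.003, 0.18, 0.3736, -0.8056, 0, 0.2], [0, -0.003, 0.18, 0.3736, -0.8056, 0, 0.2]],
  ],
)

```text
time_s: 4.7
eef_pos: [0.532, 0.0398, 0.1657]
ee_rot: [-3.136, 0.003, -0.0]
ft_force: [-0.4, 0.3, -0.4]
grip_width: 0.573
grasp_force: 42.3
```

Run:
```python
from h import *
st();plan((.603,.243,.166,-.016),(.603,.243,.05,-.016))
```

```text
4.7 [0.532  0.0398 0.1657] [-3.136e+00  3.000e-03 -0.000e+00] F [-0.4  0.3 -0.4] w 48.7 g 42.3 [-0.18  0.55  0.1   1.87 -0.08  0.74 -1.6 ]
[-0.007, 0.004, 0.0202, 0.1774, -0.5081, 0.0015]
[-0.007, 0.004, 0.0202, 0.1783, -0.5065, 0.2915]
```

Call:
carry_out(
  increments=[
    [[0, 0, 0.02, 0.18, -0.5065, 0, 0.2], [0, 0, 0.02, 0.18, -0.5065, 0, 0.2], [0, 0, 0.02, 0.18, -0.5065, 0, 0.2], [0, 0, 0.02, 0.18, -0.5065, 0, 0.2], [0, 0, 0.02, 0.18, -0.5065, 0, 0.2], [0, 0, 0.02, 0.18, -0.5065, 0.1, 0.2], [0, 0, 0.02, 0.18, -0.5065, 0.24, 0.2], [0, 0, 0.02, 0.18, -0.5065, 0.24, 0.2]],
  ],
)

```text
time_s: 5.5
eef_pos: [0.5999, 0.2293, 0.0631]
ee_rot: [3.134, 0.018, -0.029]
ft_force: [-1.6, -0.3, -1.0]
grip_width: 0.57
grasp_force: 42.2
```

Call:
carry_out(
  increments=[
    [[0, 0, 0, 0, 0, 0, 0.2], [0, 0, 0, 0, 0, 0, 0.2], [0, 0, 0, 0, 0, 0, 0.2]],
  ],
)

```text
time_s: 5.8
eef_pos: [0.6083, 0.2319, 0.0746]
ee_rot: [-3.14, -0.004, -0.03]
ft_force: [-0.1, 0.3, -0.6]
grip_width: 0.575
grasp_force: 42.3
```

Run:
```python
from h import *
st();plan((.603,.243,.030,-.016),(.603,.243,.02,-.016))
d=cam("top");cv2.imwrite("pics/p1.png",cv2.resize(d["color"][140:350,90:290,::-1],None,fx=2.8,fy=2.8))
```

```text
5.8 [0.6083 0.2319 0.0746] [-3.14  -0.004 -0.03 ] F [-0.1  0.3 -0.6] w 48.8 g 42.3 [-0.46  0.81  0.11  1.59 -0.11  0.73 -1.9 ]
[-0.0022, -0.0051, -0.0175, -0.0145, -0.0272, 0.1114]
[-0.0022, -0.0051, -0.0175, -0.0146, -0.0272, 0.1364]
```

View pics/p1.png

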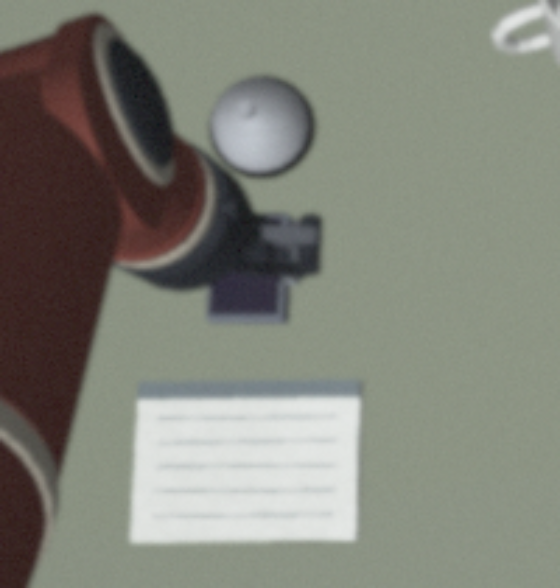

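The ink pad is held level just below the bell, with its near edge at crop (248,320). I'll correct and set it down.

Call:
carry_out(
  increments=[
    [[0, -0.004, -0.0175, -0.0145, -0.027, 0.05, 0.2], [0, -0.004, -0.0175, -0.0145, -0.027, 0.1, 0.2], [0, -0.004, -0.0175, -0.0145, -0.027, 0.12, 0.2], [0, -0.004, -0.0175, -0.0145, -0.027, 0.12, 0.2], [0, -0.004, -0.0175, -0.0145, -0.027, 0.12, 0.2]],
  ],
)

```text
time_s: 6.35
eef_pos: [0.6021, 0.2422, 0.0252]
ee_rot: [-3.141, 0.001, -0.016]
ft_force: [0.4, -0.1, -1.7]
grip_width: 0.578
grasp_force: 42.3
```

Run:
```python
from h import *
st();plan((.603,.243,.021,-.016))
```

```text
6.35 [0.6021 0.2422 0.0252] [-3.141e+00  1.000e-03 -1.600e-02] F [ 0.4 -0.1 -1.7] w 49.1 g 42.3 [-0.47  0.88  0.09  1.61 -0.12  0.65 -1.9 ]
[-0.0003, 0.0019, -0.0004, 0.0023, -0.002, 0.0105]
```

Call:
carry_out(
  increments=[
    [[0, 0, 0, 0.002, -0.002, 0.007, 0.2], [0, 0, 0, 0.002, -0.002, 0.0115, 0.2], [0, 0, 0, 0.002, -0.002, 0.0115, 0.2]],
  ],
)

```text
time_s: 6.65
eef_pos: [0.6027, 0.2435, 0.0202]
ee_rot: [-3.141, 0.002, -0.016]
ft_force: [0.6, 0.2, 1.5]
grip_width: 0.574
grasp_force: 42.5
```

Call:
carry_out(
  increments=[
    [[0, 0, 0, 0, 0, 0, 0], [0, 0, 0, 0, 0, 0, -0.3], [0, 0, 0, 0, 0, 0, -0.4], [0, 0, 0, 0, 0, 0, -0.4], [0, 0, 0, 0, 0, -0.1, -0.4], [0, 0, 0, 0, 0, -0.2, -0.4], [0, 0, 0, 0, 0, -0.3, -0.4], [0, 0, 0, 0, 0, -0.4, -0.4]],
  ],
)

```text
time_s: 7.45
eef_pos: [0.602, 0.2432, 0.1806]
ee_rot: [3.141, 0.004, -0.016]
ft_force: [0.1, 1.0, -0.9]
grip_width: 0.701
grasp_force: 0.0
```

Run:
```python
from h import *
st();plan((.57,-.02,.18,.261),(.579,-.2955,.16,.261))
```

```text
7.45 [0.602  0.2432 0.1806] [ 3.141  0.004 -0.016] F [ 0.1  1.  -0.9] w 59.6 g 0.0 [-0.49  0.69  0.12  1.51 -0.1   0.95 -1.92]
[-0.0002, 0.0057, -0.3523, -0.0697, 0.6591, 0.0022]
[-0.0002, 0.0057, -0.3523, -0.0361, 1.3474, 0.0524]
```

Call:
carry_out(
  increments=[
    [[0, 0.005, -0.35, -0.05, 0.95, 0, -0.4], [0, 0.005, -0.35, -0.05, 0.95, 0, -0.4], [0, 0.005, -0.35, -0.05, 0.95, 0, -0.4], [0, 0.005, -0.35, -0.05, 0.95, 0, -0.4], [0, 0.005, -0.35, -0.05, 0.95, 0, -0.4], [0, 0.005, -0.35, -0.05, 0.95, 0, -0.4], [0, 0.005, -0.35, -0.05, 0.95, 0, -0.4], [0, 0.005, -0.35, -0.05, 0.95, 0, -0.4]],
  ],
)

```text
time_s: 8.25
eef_pos: [0.575, -0.1422, 0.1795]
ee_rot: [3.139, 0.001, 0.253]
ft_force: [-0.2, 0.1, 0.1]
grip_width: 0.702
grasp_force: 0.0
```

Call:
carry_out(
  increments=[
    [[0, 0, 0, 0, 0, 0, -0.4], [0, 0, 0, 0, 0, 0, -0.4], [0, 0, 0, 0, 0, 0, -0.4]],
  ],
)

```text
time_s: 8.55
eef_pos: [0.5767, -0.1341, 0.1793]
ee_rot: [-3.139, -0.001, 0.262]
ft_force: [0.9, 0.4, -1.1]
grip_width: 0.7
grasp_force: 0.0
```

Run:
```python
from h import *
st();plan((.579,-.2955,.12,.261))
```

```text
8.55 [ 0.5767 -0.1341  0.1793] [-3.139e+00 -1.000e-03  2.620e-01] F [ 0.9  0.4 -1.1] w 59.5 g 0.0 [ 0.18  0.6   0.02  1.69 -0.02  0.85 -1.1 ]
[-0.0028, -0.0007, 0.0013, -0.099, 0.3916, 0.1473]
```

Call:
carry_out(
  increments=[
    [[0, 0, 0, -0.099, 0.3916, 0.12, -0.4], [0, 0, 0, -0.099, 0.3916, 0.12, -0.4], [0, 0, 0, -0.099, 0.3916, 0.12, -0.4], [0, 0, 0, -0.099, 0.3916, 0.12, -0.4], [0, 0, 0, -0.099, 0.3916, 0.12, -0.4], [0, 0, 0, -0.099, 0.3916, 0.12, -0.4], [0, 0, 0, -0.099, 0.3916, 0.12, -0.4], [0, 0, 0, -0.099, 0.3916, 0.12, -0.4]],
  ],
)

```text
time_s: 9.35
eef_pos: [0.5797, -0.2948, 0.1321]
ee_rot: [-3.14, -0.002, 0.264]
ft_force: [-0.1, 0.1, -0.5]
grip_width: 0.698
grasp_force: 0.0
```

Run:
```python
from h import *
st();plan((.579,-.2955,.057,.261))
d=cam("top");a=d["color"][140:350,90:290,::-1];
d=cam("scene");b=d["color"][120:270,160:330,::-1]
b=cv2.resize(b,None,fx=2.6,fy=2.6);a=cv2.resize(a,None,fx=390/210,fy=390/210);cv2.imwrite("pics/p2.png",np.hstack([a[:, :354],b]))
```

```text
9.35 [ 0.5797 -0.2948  0.1321] [-3.14e+00 -2.00e-03  2.64e-01] F [-0.1  0.1 -0.5] w 59.3 g 0.0 [ 0.43  0.74  0.01  1.55 -0.01  0.85 -0.86]
[-0.0017, -0.0025, 0.0033, -0.0025, 0.0015, 0.1878]
```

View pics/p2.png

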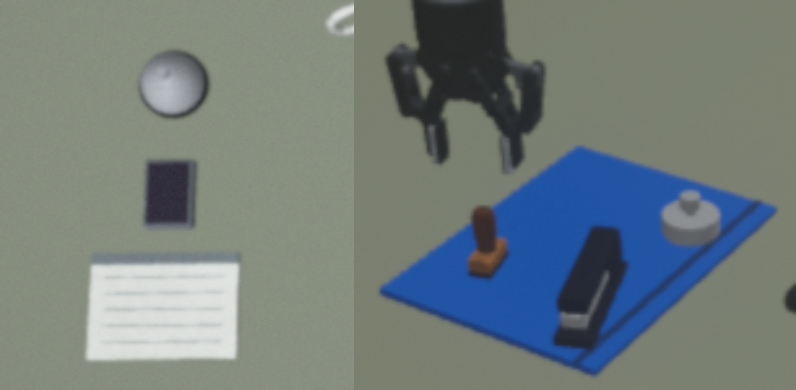

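The ink pad lies flat between the slip pad and the bell (left crop, about (170,194)), and the gripper is over the stamp. Descending and gripping the handle.

Call:
carry_out(
  increments=[
    [[0, 0, 0, -0.002, 0.001, 0.09, -0.4], [0, 0, 0, -0.002, 0.001, 0.16, -0.4], [0, 0, 0, -0.002, 0.001, 0.188, -0.4], [0, 0, 0, -0.002, 0.001, 0.188, -0.4]],
  ],
)

```text
time_s: 9.85
eef_pos: [0.5768, -0.2974, 0.0546]
ee_rot: [-3.139, 0.002, 0.26]
ft_force: [0.4, -0.7, 0.3]
grip_width: 0.701
grasp_force: 0.0
```

Call:
carry_out(
  increments=[
    [[0, 0, 0, 0, 0, 0, 0.2], [0, 0, 0, 0, 0, 0, 0.4], [0, 0, 0, 0, 0, 0, 0.6], [0, 0, 0, 0, 0, 0, 0.8], [0, 0, 0, 0, 0, 0, 0.8], [0, 0, 0, 0, 0, 0, 0.8], [0, 0, 0, 0, 0, 0, 0.8]],
  ],
  squeeze=35,
)

```text
time_s: 10.55
eef_pos: [0.5788, -0.2989, 0.0578]
ee_rot: [3.14, -0.003, 0.259]
ft_force: [-0.1, 0.7, 6.4]
grip_width: 0.241
grasp_force: 34.4
```

Run:
```python
from h import *
st()
```

```text
10.55 [ 0.5788 -0.2989  0.0578] [ 3.14e+00 -3.00e-03  2.59e-01] F [-0.1  0.7  6.4] w 20.5 g 34.4 [ 0.44  0.84  0.01  1.6  -0.01  0.7  -0.86]
```

Call:
carry_out(
  increments=[
    [[0, 0, 0, 0, 0, -0.05, 0.8], [0, 0, 0, 0, 0, -0.15, 0.8], [0, 0, 0, 0, 0, -0.25, 0.8], [0, 0, 0, 0, 0, -0.35, 0.8], [0, 0, 0, 0, 0, -0.35, 0.8], [0, 0, 0, 0, 0, -0.35, 0.8]],
  ],
)

```text
time_s: 11.15
eef_pos: [0.5777, -0.2986, 0.1971]
ee_rot: [3.141, -0.001, 0.259]
ft_force: [-0.1, 0.3, -0.6]
grip_width: 0.244
grasp_force: 34.7
```

Run:
```python
from h import *
st();plan((.5905,.02,.19,-.016),(.6027,.2432,.19,-.016))
```

```text
11.15 [ 0.5777 -0.2986  0.1971] [ 3.141e+00 -1.000e-03  2.590e-01] F [-0.1  0.3 -0.6] w 20.7 g 34.7 [ 0.43  0.67  0.02  1.49 -0.01  0.98 -0.86]
[0.0006, -0.0019, 0.3504, 0.235, -0.7617, 0.0176]
[0.0006, -0.0019, 0.3504, 0.4075, -1.2932, 0.0175]
```

Call:
carry_out(
  increments=[
    [[0, 0, 0.35, 0.235, -0.7617, 0, 0.8], [0, 0, 0.35, 0.235, -0.7617, 0, 0.8], [0, 0, 0.35, 0.235, -0.7617, 0, 0.8], [0, 0, 0.35, 0.235, -0.7617, 0, 0.8], [0, 0, 0.35, 0.235, -0.7617, 0, 0.8], [0, 0, 0.35, 0.235, -0.7617, 0, 0.8], [0, 0, 0.35, 0.235, -0.7617, 0, 0.8], [0, 0, 0.35, 0.235, -0.7617, 0, 0.8]],
  ],
)

```text
time_s: 11.95
eef_pos: [0.5889, 0.0261, 0.194]
ee_rot: [-3.138, 0.005, -0.007]
ft_force: [-0.9, -0.7, -1.2]
grip_width: 0.248
grasp_force: 34.7
```

Call:
carry_out(
  increments=[
    [[0, 0, 0, 0, 0, 0, 0.8], [0, 0, 0, 0, 0, 0, 0.8]],
  ],
)

```text
time_s: 12.15
eef_pos: [0.5898, 0.0173, 0.1954]
ee_rot: [3.14, 0.002, -0.019]
ft_force: [0.1, -0.3, -0.7]
grip_width: 0.245
grasp_force: 34.7
```

Run:
```python
from h import *
st();plan((.6027,.2432,.15,-.016))
```

```text
12.15 [0.5898 0.0173 0.1954] [ 3.14e+00  2.00e-03 -1.90e-02] F [ 0.1 -0.3 -0.7] w 20.8 g 34.7 [-0.13  0.58  0.1   1.68 -0.07  0.89 -1.59]
[0.0022, 0.0023, -0.0042, 0.0214, -0.5656, 0.1125]
```

Call:
carry_out(
  increments=[
    [[0, 0, 0, 0.0214, -0.5656, 0.05, 0.8], [0, 0, 0, 0.0214, -0.5656, 0.1, 0.8], [0, 0, 0, 0.0214, -0.5656, 0.1, 0.8], [0, 0, 0, 0.0214, -0.5656, 0.1, 0.8], [0, 0, 0, 0.0214, -0.5656, 0.1, 0.8], [0, 0, 0, 0.0214, -0.5656, 0.1, 0.8], [0, 0, 0, 0.0214, -0.5656, 0.1, 0.8], [0, 0, 0, 0.0214, -0.5656, 0.1, 0.8]],
  ],
)

```text
time_s: 12.95
eef_pos: [0.6036, 0.2423, 0.1565]
ee_rot: [3.139, -0.001, -0.021]
ft_force: [0.2, -1.1, 0.3]
grip_width: 0.247
grasp_force: 34.7
```

Run:
```python
from h import *
st();plan((.6027,.2432,.085,-.016))
d=cam("top")
for z in(.0,.018):print(proj(d,[[.6027,.2432,z]]))
a=d["color"][140:350,90:290,::-1]
s=cam("scene");print("scene",proj(s,[[.6027,.2432,.018]]))
b=s["color"][180:390,290:500,::-1]
cv2.imwrite("pics/p3.png",cv2.resize(np.hstack([a[:,50:150],b]),None,fx=2.5,fy=2.5))
```

```text
12.95 [0.6036 0.2423 0.1565] [ 3.139e+00 -1.000e-03 -2.100e-02] F [ 0.2 -1.1  0.3] w 21.0 g 34.7 [-0.48  0.71  0.11  1.54 -0.09  0.9  -1.93]
[0.0029, -0.001, -0.0058, -0.0025, -0.0026, 0.1787]
[[182.50352488 244.5960229 ]]
[[179.76259638 242.89060885]]
scene [[416.88347031 297.63957342]]
```

View pics/p3.png

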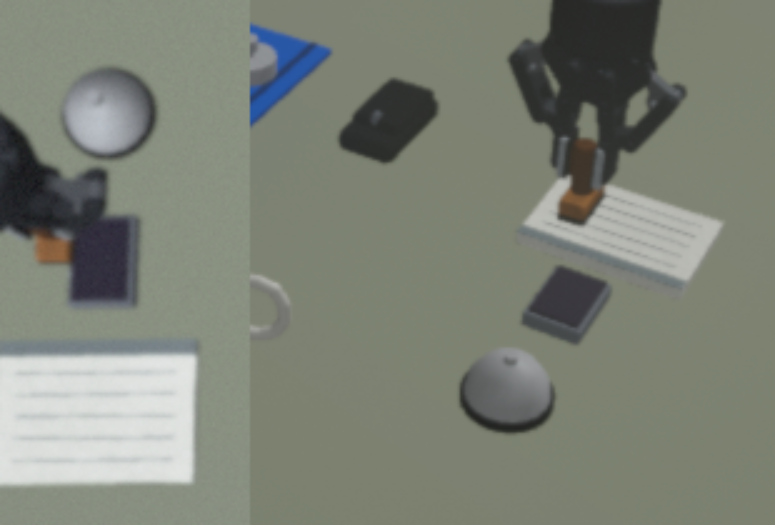

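The ink pad's felt centre is at scene pixel (416.4,298.8), against a predicted (416.9,297.6), so it is placed well. The stamp hangs upright above it. Lowering.

Call:
carry_out(
  increments=[
    [[0, 0, -0.004, -0.0025, -0.0025, 0.09, 0.8], [0, 0, -0.004, -0.0025, -0.0025, 0.16, 0.8], [0, 0, -0.004, -0.0025, -0.0025, 0.19, 0.8], [0, 0, -0.004, -0.0025, -0.0025, 0.19, 0.8], [0, 0, -0.004, -0.0025, -0.0025, 0.19, 0.8]],
  ],
)

```text
time_s: 13.55
eef_pos: [0.6027, 0.2468, 0.0815]
ee_rot: [-3.141, -0.002, -0.014]
ft_force: [-0.1, 0.3, 1.0]
grip_width: 0.243
grasp_force: 34.7
```

Run:
```python
from h import *
st();plan((.6027,.2432,.069,-.016))
s=cam("scene");b=s["color"][230:330,370:470,::-1]
cv2.imwrite("pics/p4.png",cv2.resize(b,None,fx=5,fy=5,interpolation=cv2.INTER_CUBIC))
```

```text
13.55 [0.6027 0.2468 0.0815] [-3.141e+00 -2.000e-03 -1.400e-02] F [-0.1  0.3  1. ] w 20.7 g 34.7 [-0.48  0.81  0.09  1.59 -0.1   0.75 -1.92]
[-0.0011, -0.0028, 0.0031, 0.0002, 0.009, 0.0313]
```

View pics/p4.png

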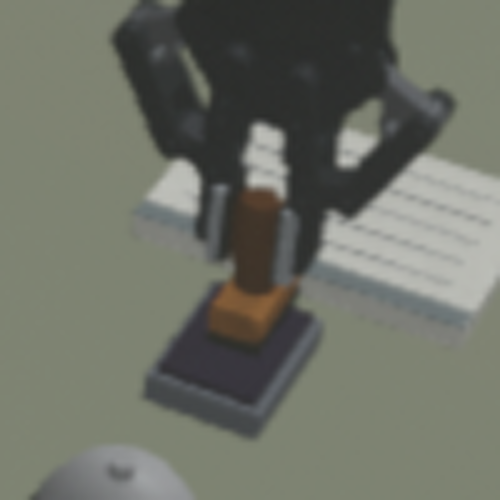

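The stamp is upright and centred over the felt, about 13 mm above it. Setting it down.

Call:
carry_out(
  increments=[
    [[0, 0, 0, 0, 0.008, 0.015, 0.8], [0, 0, 0, 0, 0.008, 0.026, 0.8], [0, 0, 0, 0, 0.008, 0.03, 0.8], [0, 0, 0, 0, 0.008, 0.03, 0.8], [0, 0, 0, 0, 0.008, 0.03, 0.8]],
  ],
)

```text
time_s: 14.1
eef_pos: [0.6015, 0.2442, 0.0684]
ee_rot: [-3.141, -0.0, -0.012]
ft_force: [0.2, -0.6, -0.3]
grip_width: 0.251
grasp_force: 34.7
```

Run:
```python
from h import *
st();plan((.6027,.2432,.067,-.016))
```

```text
14.1 [0.6015 0.2442 0.0684] [-3.141 -0.    -0.012] F [ 0.2 -0.6 -0.3] w 21.3 g 34.7 [-0.47  0.82  0.09  1.6  -0.1   0.72 -1.92]
[-0.0007, -0.0002, 0.0045, 0.003, 0.0024, 0.0036]
```

Not yet in contact. Down 2 mm more, watching the force.

Call:
carry_out(
  increments=[
    [[0, 0, 0, 0.003, 0.002, 0.0045, 0.8], [0, 0, 0, 0.003, 0.002, 0.0045, 0.8], [0, 0, 0, 0.003, 0.002, 0.0045, 0.8]],
  ],
)

```text
time_s: 14.4
eef_pos: [0.6024, 0.2442, 0.0679]
ee_rot: [-3.14, 0.0, -0.012]
ft_force: [-2.1, 0.6, 6.0]
grip_width: 0.242
grasp_force: 34.8
```

Contact (6 N). Opening and lifting away.

Call:
carry_out(
  increments=[
    [[0, 0, 0, 0, 0, 0, 0.3], [0, 0, 0, 0, 0, 0, 0], [0, 0, 0, 0, 0, 0, 0], [0, 0, 0, 0, 0, 0, 0], [0, 0, 0, 0, 0, -0.1, 0], [0, 0, 0, 0, 0, -0.2, 0], [0, 0, 0, 0, 0, -0.3, 0], [0, 0, 0, 0, 0, -0.3, 0]],
  ],
)

```text
time_s: 15.2
eef_pos: [0.6066, 0.2443, 0.1934]
ee_rot: [-3.136, -0.013, -0.013]
ft_force: [1.1, 0.1, 0.3]
grip_width: 0.5
grasp_force: 0.0
```

Run:
```python
from h import *
st();plan((.51,.02,.185,-.016),(.434,-.165,.185,0))
```

```text
15.2 [0.6066 0.2443 0.1934] [-3.136 -0.013 -0.013] F [1.1 0.1 0.3] w 42.5 g 0.0 [-0.48  0.67  0.11  1.5  -0.09  0.96 -1.93]
[-0.0072, -0.0165, 0.004, -0.2345, 0.5639, 0.0149]
[-0.007, -0.0165, -0.0163, -0.4185, 1.0287, 0.0099]
```

Call:
carry_out(
  increments=[
    [[0, 0, -0.013, -0.39, 0.95, 0, 0], [0, 0, -0.013, -0.39, 0.95, 0, 0], [0, 0, -0.013, -0.39, 0.95, 0, 0], [0, 0, -0.013, -0.39, 0.95, 0, 0], [0, 0, -0.013, -0.39, 0.95, 0, 0], [0, 0, -0.013, -0.39, 0.95, 0, 0], [0, 0, -0.013, -0.39, 0.95, 0, 0], [0, 0, -0.013, -0.39, 0.95, 0, 0]],
  ],
)

```text
time_s: 16.0
eef_pos: [0.445, -0.1266, 0.1862]
ee_rot: [-3.141, -0.0, -0.002]
ft_force: [1.3, -1.1, 0.6]
grip_width: 0.501
grasp_force: 0.0
```

Call:
carry_out(
  increments=[
    [[0, 0, 0, 0, 0, 0, 0], [0, 0, 0, 0, 0, 0, 0], [0, 0, 0, 0, 0, 0, 0]],
  ],
)

```text
time_s: 16.3
eef_pos: [0.4467, -0.1236, 0.1862]
ee_rot: [-3.14, -0.0, -0.0]
ft_force: [0.0, -0.3, 0.1]
grip_width: 0.502
grasp_force: 0.0
```

Run:
```python
from h import *
st();plan((.4336,-.165,.1,0))
s=cam("scene");b=s["color"][230:330,370:470,::-1]
t=cam("top");a=t["color"][205:285,140:220,::-1]
cv2.imwrite("pics/p5.png",np.hstack([cv2.resize(b,(400,400),interpolation=cv2.INTER_CUBIC),cv2.resize(a,(400,400),interpolation=cv2.INTER_CUBIC)]))
```

```text
16.3 [ 0.4467 -0.1236  0.1862] [-3.14 -0.   -0.  ] F [ 0.  -0.3  0.1] w 42.7 g 0.0 [ 0.15  0.42  0.1   2.03 -0.07  0.69 -1.28]
[-0.0017, -0.0003, -0.0004, -0.0327, 0.1037, 0.2154]
```

View pics/p5.png

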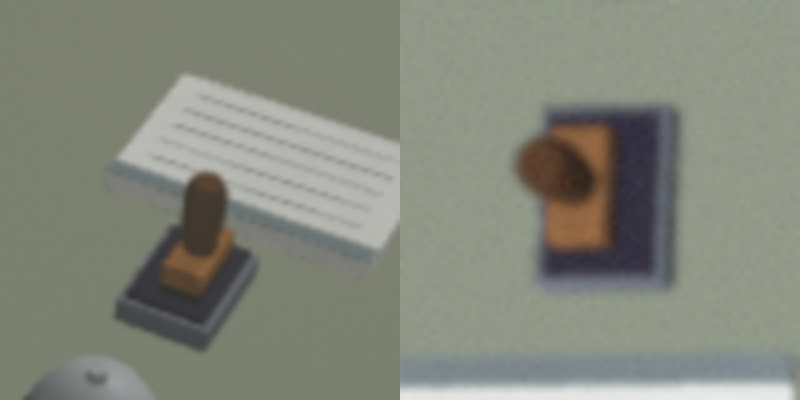

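The stamp stands upright on the ink pad. I'll check its offset numerically while moving on: foot-top centre (175.8,242.2), felt centre about (180.6,243.4).

Call:
carry_out(
  increments=[
    [[0, 0, 0, -0.0327, 0.1037, 0.1, 0], [0, 0, 0, -0.0327, 0.1037, 0.215, 0], [0, 0, 0, -0.0327, 0.1037, 0.215, 0], [0, 0, 0, -0.0327, 0.1037, 0.215, 0], [0, 0, 0, -0.0327, 0.1037, 0.215, 0]],
  ],
)

```text
time_s: 16.9
eef_pos: [0.4349, -0.1652, 0.1022]
ee_rot: [-3.142, -0.004, 0.001]
ft_force: [0.7, -0.5, 0.2]
grip_width: 0.497
grasp_force: 0.0
```

Run:
```python
from h import *
st();plan((.4336,-.165,.055,0))
d=cam();a=back(d,(175.8,242.2),.036);b=back(d,(180.6,243.4),.018);print(a,b,a-b)
```

```text
16.9 [ 0.4349 -0.1652  0.1022] [-3.142e+00 -4.000e-03  1.000e-03] F [ 0.7 -0.5  0.2] w 42.3 g 0.0 [ 0.27  0.57  0.07  2.11 -0.09  0.46 -1.16]
[-0.0001, -0.005, 0.0007, -0.0036, -0.0006, 0.1181]
[0.60073062 0.24519952] [0.60168809 0.24159971] [-0.00095747  0.0035998 ]
```

The stamp is 3.7 mm off centre, well inside the 12 mm limit. Now gripping the paperweight knob.

Call:
carry_out(
  increments=[
    [[0, 0, 0, -0.0035, 0, 0.07, 0], [0, 0, 0, -0.0035, 0, 0.112, 0], [0, 0, 0, -0.0035, 0, 0.118, 0], [0, 0, 0, -0.0035, 0, 0.118, 0], [0, 0, 0, -0.0035, 0, 0.118, 0]],
  ],
)

```text
time_s: 17.45
eef_pos: [0.4328, -0.1664, 0.0548]
ee_rot: [3.141, -0.003, -0.002]
ft_force: [0.3, 0.1, -0.5]
grip_width: 0.503
grasp_force: 0.0
```

Call:
carry_out(
  increments=[
    [[0, 0, 0, 0, 0, 0, 0.3], [0, 0, 0, 0, 0, 0, 0.6], [0, 0, 0, 0, 0, 0, 0.8], [0, 0, 0, 0, 0, 0, 0.8], [0, 0, 0, 0, 0, 0, 0.8], [0, 0, 0, 0, 0, 0, 0.8]],
  ],
  squeeze=60,
)

```text
time_s: 18.05
eef_pos: [0.4322, -0.1661, 0.0544]
ee_rot: [-3.141, -0.002, -0.002]
ft_force: [-1.7, 1.7, 7.5]
grip_width: 0.2
grasp_force: 58.4
```

Call:
carry_out(
  increments=[
    [[0, 0, 0, 0, 0, -0.05, 0.8], [0, 0, 0, 0, 0, -0.12, 0.8], [0, 0, 0, 0, 0, -0.2, 0.8], [0, 0, 0, 0, 0, -0.25, 0.8], [0, 0, 0, 0, 0, -0.25, 0.8], [0, 0, 0, 0, 0, -0.25, 0.8]],
  ],
)

```text
time_s: 18.65
eef_pos: [0.431, -0.1661, 0.1528]
ee_rot: [-3.141, 0.001, -0.002]
ft_force: [0.3, -0.3, -4.1]
grip_width: 0.202
grasp_force: 59.1
```

Run:
```python
from h import *
st();plan((.485,.2,.155,-.016),(.4885,.2455,.155,-.016))
s=cam("scene");b=s["color"][100:250,200:380,::-1]
cv2.imwrite("pics/p6.png",cv2.resize(b,None,fx=3,fy=3))
```

```text
18.65 [ 0.431  -0.1661  0.1528] [-3.141e+00  1.000e-03 -2.000e-03] F [ 0.3 -0.3 -4.1] w 17.2 g 59.1 [ 0.25  0.48  0.09  2.07 -0.08  0.6  -1.17]
[-0.0009, 0.0008, 0.0176, 0.1331, -0.9155, -0.0049]
[-0.0009, 0.0008, 0.0176, 0.1416, -1.0293, -0.0048]
```

View pics/p6.png

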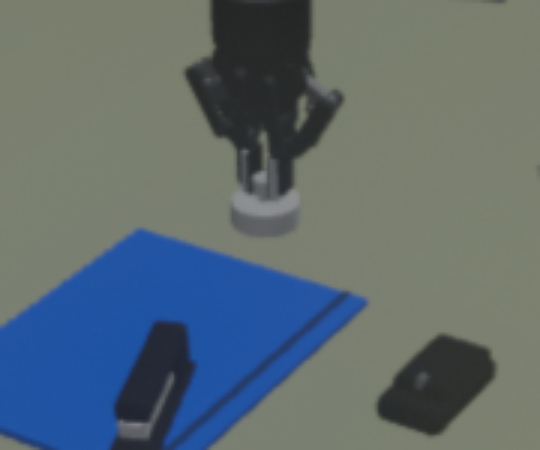

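The paperweight hangs level from its knob (-4 N against about 3 N weight). Carrying it over.

Call:
carry_out(
  increments=[
    [[0, 0, 0.005, 0.012, -0.08, 0, 0.8], [0, 0, 0.018, 0.025, -0.19, 0, 0.8], [0, 0, 0.018, 0.04, -0.31, 0, 0.8], [0, 0, 0.018, 0.06, -0.43, 0, 0.8], [0, 0, 0.018, 0.075, -0.55, 0, 0.8], [0, 0, 0.018, 0.09, -0.67, 0, 0.8], [0, 0, 0.018, 0.11, -0.77, 0, 0.8], [0, 0, 0.018, 0.12, -0.83, 0, 0.8]],
  ],
)

```text
time_s: 19.5
eef_pos: [0.4793, 0.1701, 0.1513]
ee_rot: [-3.14, 0.003, -0.011]
ft_force: [0.2, -0.0, -2.7]
grip_width: 0.202
grasp_force: 59.3
```

Call:
carry_out(
  increments=[
    [[0, 0, 0, 0.005, -0.05, 0, 0.8], [0, 0, 0, 0.014, -0.12, 0, 0.8], [0, 0, 0, 0.021, -0.17, 0, 0.8], [0, 0, 0, 0.0216, -0.198, 0, 0.8], [0, 0, 0, 0.0216, -0.198, 0.05, 0.8], [0, 0, 0, 0.0216, -0.198, 0.1, 0.8], [0, 0, 0, 0.0216, -0.198, 0.1, 0.8], [0, 0, 0, 0.0216, -0.198, 0.1, 0.8]],
  ],
)

```text
time_s: 20.3
eef_pos: [0.4898, 0.2436, 0.1126]
ee_rot: [3.14, 0.002, -0.017]
ft_force: [0.0, 0.0, -2.7]
grip_width: 0.205
grasp_force: 59.2
```

Run:
```python
from h import *
st();plan((.488,.2455,.0625,-.016))
```

```text
20.3 [0.4898 0.2436 0.1126] [ 3.14e+00  2.00e-03 -1.70e-02] F [ 0.   0.  -2.7] w 17.4 g 59.2 [-0.59  0.64  0.13  1.88 -0.13  0.63 -1.96]
[0.0017, 0.0026, -0.0018, -0.0042, -0.0049, 0.1252]
```

Call:
carry_out(
  increments=[
    [[0, 0, 0, -0.006, -0.005, 0.05, 0.8], [0, 0, 0, -0.006, -0.005, 0.1, 0.8], [0, 0, 0, -0.006, -0.005, 0.125, 0.8], [0, 0, 0, -0.006, -0.005, 0.125, 0.8], [0, 0, 0, -0.006, -0.005, 0.125, 0.8]],
  ],
)

```text
time_s: 20.8
eef_pos: [0.4887, 0.2467, 0.0642]
ee_rot: [-3.141, -0.002, -0.017]
ft_force: [0.3, -0.3, -3.0]
grip_width: 0.202
grasp_force: 59.3
```

Call:
carry_out(
  increments=[
    [[0, 0, 0, 0, 0, 0.004, 0.8], [0, 0, 0, 0, 0, 0.009, 0.8], [0, 0, 0, 0, 0, 0.009, 0.8], [0, 0, 0, 0, 0, 0.009, 0.8]],
  ],
)

```text
time_s: 21.2
eef_pos: [0.488, 0.2468, 0.06]
ee_rot: [-3.141, -0.0, -0.016]
ft_force: [-0.3, -0.3, -3.3]
grip_width: 0.202
grasp_force: 59.3
```

Call:
carry_out(
  increments=[
    [[0, 0, 0, 0, 0, 0.003, 0.8], [0, 0, 0, 0, 0, 0.005, 0.8], [0, 0, 0, 0, 0, 0.005, 0.8]],
  ],
)

```text
time_s: 21.5
eef_pos: [0.4881, 0.2467, 0.0585]
ee_rot: [-3.141, -0.001, -0.016]
ft_force: [-0.6, -0.3, 2.8]
grip_width: 0.202
grasp_force: 60.1
```

Contact. Release and go up.

Call:
carry_out(
  increments=[
    [[0, 0, 0, 0, 0, 0, 0.4], [0, 0, 0, 0, 0, 0, 0.1], [0, 0, 0, 0, 0, 0, 0], [0, 0, 0, 0, 0, 0, 0], [0, 0, 0, 0, 0, -0.1, 0], [0, 0, 0, 0, 0, -0.2, 0], [0, 0, 0, 0, 0, -0.3, 0], [0, 0, 0, 0, 0, -0.3, 0]],
  ],
)

```text
time_s: 22.3
eef_pos: [0.4913, 0.2481, 0.1833]
ee_rot: [-3.135, -0.011, -0.017]
ft_force: [0.8, 0.6, 0.1]
grip_width: 0.499
grasp_force: 0.0
```

Run:
```python
from h import *
st();plan((.585,-.173,.18,.37))
d=cam()
x,y,W,H=365,200,80,95
c=cv2.resize(d["color"][y:y+H,x:x+W],None,fx=6,fy=6,interpolation=cv2.INTER_CUBIC)[:,:,::-1].copy()
cv2.imwrite("pics/stp.png",c)
for n,p in(("model",(.585,-.173,.37)),):
    P=[];
    for B in MOD["stapler"]:
        Q=Ro.from_euler("z",p[2]).apply(B)+[p[0],p[1],.008];print(((proj(d,Q)-[x,y])*6+2.5).round().tolist())
```

```text
22.3 [0.4913 0.2481 0.1833] [-3.135 -0.011 -0.017] F [0.8 0.6 0.1] w 42.4 g 0.0 [-0.61  0.54  0.16  1.82 -0.12  0.78 -1.98]
[-0.0053, -0.0154, -0.4922, 0.2515, 1.0487, 0.0042]
[[364.0, 456.0], [370.0, 453.0], [258.0, 501.0], [263.0, 498.0], [192.0, 79.0], [196.0, 72.0], [88.0, 122.0], [91.0, 115.0]]
[[358.0, 458.0], [385.0, 442.0], [275.0, 493.0], [298.0, 479.0], [184.0, 77.0], [203.0, 46.0], [103.0, 111.0], [117.0, 81.0]]
```

View pics/stp.png

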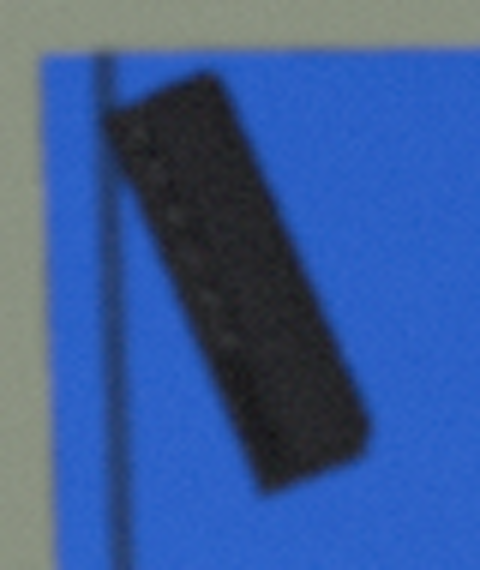

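Stapler foot corners are at crop (262,494), (360,458), (210,72), (108,113). That corrects it to about (0.586, -0.1755) with yaw 0.32. Going there.

Call:
carry_out(
  increments=[
    [[0, 0, -0.43, 0.24, 0.95, 0, -0.4], [0, 0, -0.43, 0.24, 0.95, 0, -0.4], [0, 0, -0.43, 0.24, 0.95, 0, -0.4], [0, 0, -0.43, 0.24, 0.95, 0, -0.4], [0, 0, -0.43, 0.24, 0.95, 0, -0.4], [0, 0, -0.43, 0.24, 0.95, 0, -0.4], [0, 0, -0.43, 0.24, 0.95, 0, -0.4], [0, 0, -0.43, 0.24, 0.95, 0, -0.4]],
  ],
)

```text
time_s: 23.15
eef_pos: [0.5768, -0.1382, 0.1759]
ee_rot: [-3.141, 0.003, 0.319]
ft_force: [0.9, 1.0, 0.2]
grip_width: 0.697
grasp_force: 0.0
```

Call:
carry_out(
  increments=[
    [[0, 0, 0, 0, 0, 0, -0.4], [0, 0, 0, 0, 0, 0, -0.4], [0, 0, 0, 0, 0, 0, -0.4]],
  ],
)

```text
time_s: 23.45
eef_pos: [0.577, -0.1328, 0.1764]
ee_rot: [-3.138, 0.001, 0.323]
ft_force: [-0.7, -0.5, 0.2]
grip_width: 0.702
grasp_force: 0.0
```

Run:
```python
from h import *
st();plan((.586,-.1755,.1,.323))
```

```text
23.45 [ 0.577  -0.1328  0.1764] [-3.138e+00  1.000e-03  3.230e-01] F [-0.7 -0.5  0.2] w 59.7 g 0.0 [ 0.17  0.61  0.04  1.69 -0.03  0.85 -1.03]
[-0.0041, 0.0018, 0.0006, -0.0123, 0.1089, 0.1907]
```

Call:
carry_out(
  increments=[
    [[0, 0, 0, -0.0123, 0.109, 0.05, -0.4], [0, 0, 0, -0.0123, 0.109, 0.15, -0.4], [0, 0, 0, -0.0123, 0.109, 0.19, -0.4], [0, 0, 0, -0.0123, 0.109, 0.19, -0.4], [0, 0, 0, -0.0123, 0.109, 0.19, -0.4], [0, 0, 0, -0.0123, 0.109, 0.19, -0.4]],
  ],
)

```text
time_s: 24.05
eef_pos: [0.588, -0.1768, 0.1031]
ee_rot: [3.141, -0.003, 0.323]
ft_force: [0.2, 0.6, 0.2]
grip_width: 0.699
grasp_force: 0.0
```

Run:
```python
from h import *
st();plan((.586,-.1755,.049,.323))
```

```text
24.05 [ 0.588  -0.1768  0.1031] [ 3.141e+00 -3.000e-03  3.230e-01] F [0.2 0.6 0.2] w 59.4 g 0.0 [ 0.24  0.73  0.03  1.69 -0.04  0.72 -0.96]
[0.0011, -0.0037, 0.0003, -0.0041, -0.0047, 0.1353]
```

Call:
carry_out(
  increments=[
    [[0, 0, 0, -0.004, -0.004, 0.08, -0.4], [0, 0, 0, -0.004, -0.004, 0.13, -0.4], [0, 0, 0, -0.004, -0.004, 0.135, -0.4], [0, 0, 0, -0.004, -0.004, 0.135, -0.4]],
  ],
)

```text
time_s: 24.45
eef_pos: [0.5855, -0.1766, 0.0486]
ee_rot: [3.141, -0.002, 0.322]
ft_force: [0.4, 0.7, 0.9]
grip_width: 0.702
grasp_force: 0.0
```

Call:
carry_out(
  increments=[
    [[0, 0, 0, 0, 0, 0, 0], [0, 0, 0, 0, 0, 0, 0.3], [0, 0, 0, 0, 0, 0, 0.6], [0, 0, 0, 0, 0, 0, 0.6], [0, 0, 0, 0, 0, 0, 0.6], [0, 0, 0, 0, 0, 0, 0.6]],
  ],
  squeeze=60,
)

```text
time_s: 25.05
eef_pos: [0.586, -0.177, 0.0494]
ee_rot: [3.14, -0.003, 0.321]
ft_force: [-0.1, 0.3, 6.1]
grip_width: 0.317
grasp_force: 60.9
```

Call:
carry_out(
  increments=[
    [[0, 0, 0, 0, 0, -0.05, 0.6], [0, 0, 0, 0, 0, -0.12, 0.6], [0, 0, 0, 0, 0, -0.2, 0.6], [0, 0, 0, 0, 0, -0.28, 0.6], [0, 0, 0, 0, 0, -0.28, 0.6], [0, 0, 0, 0, 0, -0.28, 0.6]],
  ],
)

```text
time_s: 25.65
eef_pos: [0.5845, -0.1768, 0.16]
ee_rot: [-3.142, -0.001, 0.321]
ft_force: [-0.8, 0.9, -1.9]
grip_width: 0.311
grasp_force: 60.0
```

Run:
```python
from h import *
st();plan((.55,.15,.17,-.016),(.4905,.367,.17,-.016))
s=cam("scene");b=s["color"][60:260,160:400,::-1]
cv2.imwrite("pics/p7.png",cv2.resize(b,None,fx=2.5,fy=2.5))
```

```text
25.65 [ 0.5845 -0.1768  0.16  ] [-3.142e+00 -1.000e-03  3.210e-01] F [-0.8  0.9 -1.9] w 26.5 g 60.0 [ 0.23  0.65  0.04  1.65 -0.03  0.84 -0.96]
[-0.0002, -0.0009, 0.4292, 0.176, -0.8026, -0.0249]
[-0.0002, -0.0009, 0.4292, 0.2061, -1.3643, -0.0249]
```

View pics/p7.png

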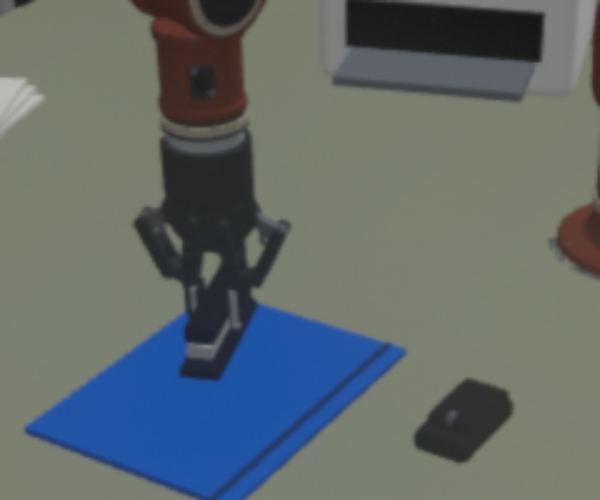

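The stapler is held level. Carrying it over, bottom about 120 mm up, clear of everything.

Call:
carry_out(
  increments=[
    [[0, 0, 0.05, 0.02, -0.08, -0.025, 0.6], [0, 0, 0.15, 0.05, -0.19, -0.025, 0.6], [0, 0, 0.25, 0.07, -0.31, -0.025, 0.6], [0, 0, 0.35, 0.1, -0.43, -0.025, 0.6], [0, 0, 0.43, 0.12, -0.55, -0.025, 0.6], [0, 0, 0.43, 0.15, -0.66, -0.025, 0.6], [0, 0, 0.43, 0.17, -0.74, -0.025, 0.6], [0, 0, 0.43, 0.176, -0.8, -0.025, 0.6]],
  ],
)

```text
time_s: 26.5
eef_pos: [0.5487, 0.1527, 0.1676]
ee_rot: [-3.141, 0.004, -0.012]
ft_force: [0.2, -0.4, -0.4]
grip_width: 0.317
grasp_force: 60.0
```

Call:
carry_out(
  increments=[
    [[0, 0, 0, 0, 0, 0, 0.6], [0, 0, 0, 0, 0, 0, 0.6]],
  ],
)

```text
time_s: 26.7
eef_pos: [0.5494, 0.1489, 0.1681]
ee_rot: [3.14, 0.003, -0.015]
ft_force: [0.3, -0.4, -0.3]
grip_width: 0.321
grasp_force: 60.0
```

Run:
```python
from h import *
st();plan((.4905,.367,.12,-.016))
```

```text
26.7 [0.5494 0.1489 0.1681] [ 3.14e+00  3.00e-03 -1.50e-02] F [ 0.3 -0.4 -0.3] w 27.3 g 60.0 [-0.41  0.59  0.16  1.77 -0.12  0.8  -1.77]
[0.0018, 0.004, 0.0011, -0.155, -0.5432, 0.12]
```

Call:
carry_out(
  increments=[
    [[0, 0, 0, -0.02, -0.08, 0, 0.6], [0, 0, 0, -0.06, -0.2, 0, 0.6], [0, 0, 0, -0.1, -0.31, 0, 0.6], [0, 0, 0, -0.13, -0.42, 0, 0.6], [0, 0, 0, -0.155, -0.51, 0, 0.6], [0, 0, 0, -0.155, -0.5432, 0.03, 0.6], [0, 0, 0, -0.155, -0.5432, 0.11, 0.6], [0, 0, 0, -0.155, -0.5432, 0.12, 0.6]],
  ],
)

```text
time_s: 27.5
eef_pos: [0.4905, 0.3634, 0.1174]
ee_rot: [3.134, 0.007, -0.019]
ft_force: [-1.1, -1.0, -1.6]
grip_width: 0.313
grasp_force: 59.8
```

Call:
carry_out(
  increments=[
    [[0, 0, 0, 0, 0, 0, 0.6], [0, 0, 0, 0, 0, 0, 0.6]],
  ],
)

```text
time_s: 27.7
eef_pos: [0.4937, 0.3657, 0.1226]
ee_rot: [-3.142, -0.002, -0.02]
ft_force: [-0.1, -1.3, -1.2]
grip_width: 0.318
grasp_force: 59.8
```

Run:
```python
from h import *
st();plan((.4905,.367,.0465,-.016))
```

```text
27.7 [0.4937 0.3657 0.1226] [-3.142e+00 -2.000e-03 -2.000e-02] F [-0.1 -1.3 -1.2] w 27.1 g 59.8 [-0.77  0.71  0.16  1.68 -0.15  0.77 -2.13]
[-0.0001, -0.0021, -0.0045, -0.0084, -0.0032, 0.1902]
```

Call:
carry_out(
  increments=[
    [[0, 0, 0, -0.008, -0.003, 0.06, 0.6], [0, 0, 0, -0.008, -0.003, 0.13, 0.6], [0, 0, 0, -0.008, -0.003, 0.185, 0.6], [0, 0, 0, -0.008, -0.003, 0.19, 0.6], [0, 0, 0, -0.008, -0.003, 0.19, 0.6], [0, 0, 0, -0.008, -0.003, 0.19, 0.6]],
  ],
)

```text
time_s: 28.3
eef_pos: [0.4904, 0.3691, 0.0478]
ee_rot: [-3.139, -0.003, -0.017]
ft_force: [0.2, -0.1, -1.5]
grip_width: 0.318
grasp_force: 59.9
```

Call:
carry_out(
  increments=[
    [[0, 0, 0, 0, 0, 0.005, 0.6], [0, 0, 0, 0, 0, 0.008, 0.6], [0, 0, 0, 0, 0, 0.008, 0.6]],
  ],
)

```text
time_s: 28.6
eef_pos: [0.4889, 0.3687, 0.043]
ee_rot: [-3.141, -0.0, -0.016]
ft_force: [0.1, 0.1, -1.5]
grip_width: 0.318
grasp_force: 59.9
```

Call:
carry_out(
  increments=[
    [[0, 0, 0, 0, 0.003, 0.003, 0.6], [0, 0, 0, 0, 0.003, 0.005, 0.6], [0, 0, 0, 0, 0.003, 0.005, 0.6]],
  ],
)

```text
time_s: 28.9
eef_pos: [0.489, 0.3675, 0.0414]
ee_rot: [-3.141, -0.0, -0.016]
ft_force: [-1.5, -0.3, 4.7]
grip_width: 0.32
grasp_force: 60.6
```

Contact. Release, rise and swing clear for a final look.

Call:
carry_out(
  increments=[
    [[0, 0, 0, 0, 0, 0, 0.2], [0, 0, 0, 0, 0, 0, -0.1], [0, 0, 0, 0, 0, 0, -0.2], [0, 0, 0, 0, 0, 0, -0.2], [0, 0, 0, 0, 0, -0.1, -0.2], [0, 0, 0, 0, 0, -0.2, -0.2], [0, 0, 0, 0, 0, -0.3, -0.2], [0, 0, 0, 0, 0, -0.4, -0.2]],
  ],
)

```text
time_s: 29.7
eef_pos: [0.4887, 0.3672, 0.2021]
ee_rot: [-3.141, 0.0, -0.017]
ft_force: [0.4, 1.0, -0.4]
grip_width: 0.598
grasp_force: 0.0
```

Call:
carry_out(
  increments=[
    [[0, 0, 0, 0, 0.85, -0.1, -0.2], [0, 0, 0, 0, 0.85, -0.1, -0.2], [0, 0, 0, 0, 0.85, -0.1, -0.2], [0, 0, 0, 0, 0.85, -0.1, -0.2], [0, 0, 0, 0, 0.85, -0.1, -0.2], [0, 0, 0, 0, 0.85, -0.1, -0.2], [0, 0, 0, 0, 0.85, -0.1, -0.2], [0, 0, 0, 0, 0.85, -0.1, -0.2]],
  ],
)

```text
time_s: 30.5
eef_pos: [0.4832, 0.0193, 0.2416]
ee_rot: [3.138, -0.002, -0.03]
ft_force: [-0.7, 0.1, 0.6]
grip_width: 0.6
grasp_force: 0.0
```

Call:
carry_out(
  increments=[
    [[0, 0, 0, 0, 0.5, 0, -0.2], [0, 0, 0, 0, 0.5, 0, -0.2], [0, 0, 0, 0, 0.5, 0, -0.2], [0, 0, 0, 0, 0.5, 0, -0.2], [0, 0, 0, 0, 0.5, 0, -0.2], [0, 0, 0, 0, 0.5, 0, -0.2]],
  ],
)

```text
time_s: 31.1
eef_pos: [0.4798, -0.1733, 0.2402]
ee_rot: [-3.141, 0.0, -0.019]
ft_force: [0.6, 1.0, 0.6]
grip_width: 0.593
grasp_force: 0.0
```

Run:
```python
from h import *
st();d=cam();cv2.imwrite("pics/f.png",cv2.resize(d["color"][150:350,60:326,::-1],None,fx=3,fy=3,interpolation=cv2.INTER_CUBIC))
```

```text
31.1 [ 0.4798 -0.1733  0.2402] [-3.141  0.    -0.019] F [0.6 1.  0.6] w 50.4 g 0.0 [ 0.13  0.42  0.25  1.85 -0.13  0.89 -1.15]
```

View pics/f.png

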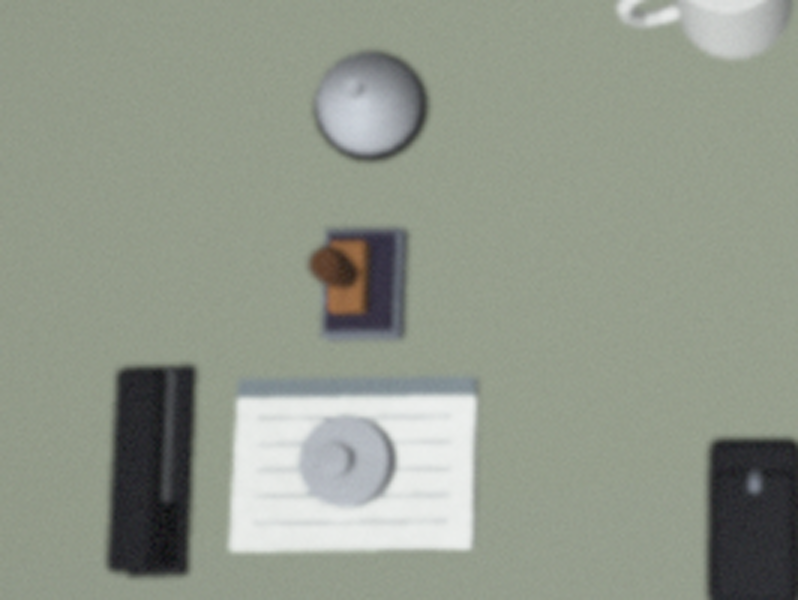

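All things stand in place. Measuring: paperweight disc top at (175.5,303.2), stapler foot's right corners at (124.8,272.5) and (122.4,341.0).

Run:
```python
from h import *
d=cam();th=-.016
def loc(p):
    v=np.array(p)-[.4885,.2454];c,s=np.cos(th),np.sin(th);return np.array([c*v[0]+s*v[1],-s*v[0]+c*v[1]]).round(4)
print("pw",loc(back(d,(175.5,303.2),.032)))
a,b=back(d,(124.8,272.5),.009),back(d,(122.4,341.),.005);print("foot edge",loc(a),loc(b),np.linalg.norm(a-b),loc((a+b)/2))
i=back(d,(60+364/3,150+283/3),.018);s=back(d,(60+347/3,150+278/3),.036);print("ink",loc(i),"stamp",loc(s))
st()
```

```text
pw [ 0.001  -0.0015]
foot edge [0.0605 0.1035] [-0.0657  0.1017] 0.12615225695363214 [-0.0026  0.1026]
ink [ 0.1114 -0.0034] stamp [0.1114 0.0018]
31.2 [ 0.4803 -0.1704  0.2401] [-3.139  0.    -0.014] F [ 0.5  0.6 -0.1] w 50.9 g 0.0 [ 0.12  0.42  0.25  1.85 -0.13  0.89 -1.15]
```

```bash
python3 -c "
from station import r
print(r.finish_job())"
```

```text
the job is handed in; nothing more can be done
None
```

Job handed in at about 31 s: all four things are off the folder and, in the last picture, upright and within every placing limit, with the mug and mouse left alone; the hand-in gave no verdict.

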